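# Take the tall work lamp off its charger

### The arm

A 6-joint arm with a two-finger parallel gripper is mounted at the origin on the work surface; the furniture and walls round the work are solid. World frame = base frame: x ahead of the robot, y to its left, z up, the work surface at z = 0. Lengths are in mm, angles in rad, forces in N, time in s.
With the tool pointing down it reaches from about 350 to 1000 mm from the base axis. Payload 7.1 kg.
Tool frame: the origin (TCP) lies at the centre of the arm's flange, where the gripper is bolted on; the fingertips stand 173 mm ahead of it and the grasp point (between the pads) lies 155 mm ahead of it; z points along the fingers, y is the line along which they close (so a half turn about z gives the same grasp; the last joint's range is limited). The gripper opens to 85 mm and grips with 20 to 120 N. Pads are 22 mm wide; open, the fingers measure 114 mm over their backs; the gripper's body (76 mm by 85 mm) begins 54 mm behind the grasp point. The pads swing forward as they close: fully open they stand 13 mm farther back than shut.
Start: joints at [-1.219, 0.423, 1.63, -0, 1.089, -0.019], TCP at [226.492, -582.501, 404.719] pointing down, gripper open.
Joint ranges: [-3, 3], [-0.9, 2.11], [0.09, 2.58], [-1.31, 4.45], [0.11, 2.69], [-2.54, 2.54]. Speed limits (rad/s): [2.39, 2.39, 3.01, 3.14, 3.14, 3.14].

### API

Orientations are given as a rotation vector (axis times angle).
In Python, from workcell import sensors, imaging, env, models gives the robot as it stands.
- The arm moves only by the tool drive_tool, never from a script. Its argument "targets" is a list of rows, each a list of 6 numbers: the shift along the tool's x, y, z in units of 40 mm (1.0 is 40 mm), then the turn, a rotation vector about the tool's x, y, z in units of 6 degrees (1.0 is 6 degrees). A call has 1 to 8 rows; each row is the pose to reach, as a shift and turn from the pose commanded when the call began, along the tool's axes at that moment; what a row does not reach only later rows make up. A row lasts 1/12 s, in which the tool goes at most 41.7 mm and 7.16 degrees, less where a joint would pass 70% of its speed; a pose out of reach is approached as far as the arm can. A call with a gripper value outside its range is refused whole. "claw" is the opening, from -1 (shut) to 1 (fully open), so that 0 is half open, set as the call begins (left out, the last holds). The fingers move at their own pace and stop on an object; "grip_force" is the grip in N (left out, the last holds). Time passes only in rows, so rows that repeat a pose let the fingers close. It gives the time, the measured TCP pose, the force and the opening at its end, in the units of the state.
- sensors.state(): the state, without advancing time (a new reading comes with each control period).
- imaging.grab_frame(name): name is "scene" or "top" or "wrist"; returns a dict with "frame" (384x512x3 uint8, blue, green, red), "range_z" (384x512 float32, mm along the optical axis (not along the pixel's ray), 0 where there is no reading), "intrinsics" (3x3 intrinsics, pixels), "camera_from_world" (4x4, takes a point from world to camera coordinates); the wrist camera has in their place "hand_eye" (4x4, takes a point from camera to tool coordinates, whose origin is the TCP and whose axes are the flange's). Camera axes: x right, y up, looking along -z (the intrinsics and any distortion apply to the point x, -y, -z); pixel columns grow to the right and rows downward; lengths in mm; the calibration is good to about 2 mm. The wrist camera is an equidistant fisheye: a pixel r from the principal point sees the ray r / f radians off the axis. A picture is of the moment at which its call begins: read the wrist's pose just before it.
- env.finish_job(): hands the job in, once; it reports no verdict.
Trained networks look in a picture, given as the dict that the camera call returned (one of the last four; its "shot" number tells which), for a name from the list of things; names that differ only in an ending like _2 or _b are one class to them, and where a whole thing is asked for, a point or a joint stands for the part that bears it (a point fixed in the world has none). Each returns a list of dicts, best first, with "p" (0 to 1); they miss things now and then, are a little off and sometimes report something else, mostly with a low value. They report only what shows in the picture. A call takes as long as a camera call. They do not tell look-alikes from the thing itself.
- models.spot_in(picture, target): "position" ([column, row] in pixels, amid what is visible of it).
- models.masks_of(picture, target): "mask" (384x512 bool, what is visible of it) and "position" ([column, row] in pixels, amid what is visible of it).
- models.landmark_of(picture, target): "position" ([column, row] in pixels: a listed point, or the origin of a listed thing).
The state is a dict: "t": time; "joint_positions": joint angles; "qd": joint speeds; "tau": joint torques, N m; "tool_pos": TCP position; "tcp_rot": TCP orientation; "ft_force": force on the tool from outside, world axes, zero at the start; "wrist_torque": the same for the moment, N m; "gripper_width": opening from 0.0 (shut) to 1.0 (fully open).
Only numpy, scipy, OpenCV 4.12 (cv2) and the standard library are available. Lean on these libraries where they do the work, as an engineer would, in place of code of your own. Each camera call takes 0.05 s, during which the arm holds its last target. There are 200 camera calls.

### The job

Two cordless work lamps are standing on their charging docks. Lift the taller, slimmer one out of its dock and set it down upright on the square rubber pad, with its whole foot on the pad. Keep it upright on the way, put it down rather than drop it, and leave the squat lamp undisturbed on its own dock.

Things in the scene. Friction and masses are not known exactly. Their poses are not given: they have to be found in the camera images.
- tall_lamp: The taller, slimmer lantern lamp, loose, under 0.5 kg: black foot, grey cap, white diffuser, arched handle. Origin: centre of its underside, z up. Foot 64 mm, body 66 mm across, body's flat top at z = 115 mm. Handle: straight grip 16 x 50 x 16 mm along the lamp's y, centre at x = y = 0, z = 155 mm (top 163, 32 mm free below it), legs in the plane x = 0; pinch it along the lamp's x.
- tall_dock: Charging dock of the tall lamp, fixed: black plate 104 x 104 x 8 mm with a round collar. Origin: centre of its underside, on the desk. The lamp stands on the plate (lamp origin at 8 mm) inside the collar (77 mm across inside, 92 mm outside, rim 22 mm above the desk). Nothing latches: the lamp lifts straight up.
- squat_lamp: The other lamp, loose: same make and materials, but short and stout: body 86 mm across, flat top at z = 72 mm, grip centre at z = 112 mm, height 120 mm. Origin: centre of its underside, z up. It stands in a second dock like the first (its top 128 mm above the desk) and must stay there.
- pad: Flat square black rubber pad, 110 x 110 x 3 mm, fixed on the desk and empty. Origin at the centre of its underside, x and y axes parallel to its edges; its top is 3 mm above the desk.
Not all that is in view belongs to the job. What is shaped like the tall_lamp but yellow is not meant.

How it is judged:
By the outcome, as a careful person would: the job done as asked, in the order asked, and still so for the second after the job is handed in, with the robot touching nothing.
It also fails if it takes over 48 s, if anything falls off the work surface, if the arm or the gripper's body presses on something with over 40 N, if the wrist force passes 120 N, or if a joint passes its speed limit or range.

## Working session

There is one attempt and no reset: what is moved stays moved. The work goes in short steps, Python scripts to look and compute and a tool call to move; the robot and the scene stay as the last step left them, time stands still between calls to the robot, and variables do not carry over. Pictures are saved under pics/ and viewed, on a budget of 10 in all, crops included, one or two more only if the job needs it, and the job is handed in when it is done.

Besides the shell and the picture viewer there is one more tool, called by a JSON object that holds its "method" and its "body", one argument or row to a line. drive_tool: Moves the arm, as the interface text tells. Its arguments: {"type":"object","properties":{"targets":{"type":"array","items":{"type":"array","items":{"type":"number"}}},"claw":{"type":"number"},"grip_force":{"type":"number"}},"required":["targets"]}

```bash
mkdir -p pics
cat > h.py <<'E'
import numpy as np, cv2
from workcell import sensors, imaging, env, models
def pts(p):
    "world xyz per pixel (fixed cameras)"
    K=np.array(p["intrinsics"]);z=p["range_z"].astype(float);T=np.linalg.inv(np.array(p["camera_from_world"]))
    v,u=np.mgrid[:z.shape[0],:z.shape[1]]
    c=np.stack([(u-K[0,2])/K[0,0]*z,-(v-K[1,2])/K[1,1]*z,-z,np.ones_like(z)],-1)
    w=(c@T.T)[...,:3]; w[z<=0]=np.nan
    return w
E
python3 - <<'E'
from h import *
s=sensors.state();print({k:np.round(v,3) for k,v in s.items()})
ims=[]
for n in("scene","top"):
    p=imaging.grab_frame(n);w=pts(p);ims.append(p["frame"].copy());print(n,[k for k in p])
    for t in("tall_lamp","tall_dock","squat_lamp","pad"):
        for r in models.masks_of(p,t)[:3]:
            m=r["mask"];q=w[m];q=q[~np.isnan(q[:,0])]
            print(t,round(r["p"],2),np.round(r["position"]),m.sum(),np.round(np.percentile(q,[2,50,98],axis=0)).tolist() if len(q) else None)
cv2.imwrite("pics/a.png",ims[0]);cv2.imwrite("pics/b.png",ims[1])
E
```

```text
{'t': np.float64(0.0), 'joint_positions': array([-1.219,  0.424,  1.631,  0.   ,  1.089, -0.019]), 'qd': array([-0.001,  0.002,  0.001,  0.001, -0.001,  0.   ]), 'tau': array([-2.0000e-03, -5.5739e+01, -2.8174e+01, -0.0000e+00,  7.0000e-03,
       -0.0000e+00]), 'tool_pos': array([ 226.393, -582.245,  403.933]), 'tcp_rot': array([-3.086, -0.579,  0.   ]), 'ft_force': array([-0.188,  0.102, -0.167]), 'wrist_torque': array([-0.029, -0.024, -0.013]), 'gripper_width': np.float64(1.004)}
scene ['frame', 'range_z', 'intrinsics', 'camera_from_world', 'shot']
tall_lamp 0.97 [251. 211.] 2933 [[363.0, -225.0, 7.0], [377.0, -202.0, 101.0], [421.0, -169.0, 164.0]]
tall_lamp 0.57 [375. 185.] 2969 [[529.0, -363.0, 18.0], [544.0, -336.0, 109.0], [580.0, -301.0, 171.0]]
tall_dock 0.71 [363. 227.] 1509 [[501.0, -388.0, 3.0], [529.0, -347.0, 9.0], [611.0, -277.0, 23.0]]
squat_lamp 0.71 [177. 125.] 1860 [[475.0, 33.0, 19.0], [505.0, 60.0, 79.0], [546.0, 104.0, 129.0]]
pad 0.92 [285. 184.] 1269 [[427.0, -197.0, 0.0], [555.0, -159.0, 3.0], [598.0, -77.0, 110.0]]
top ['frame', 'range_z', 'intrinsics', 'camera_from_world', 'shot']
tall_lamp 0.89 [360. 156.] 1478 [[530.0, -365.0, 7.0], [554.0, -326.0, 121.0], [591.0, -300.0, 172.0]]
tall_lamp 0.63 [291. 237.] 1070 [[365.0, -224.0, 33.0], [394.0, -192.0, 114.0], [427.0, -164.0, 164.0]]
tall_dock 0.55 [342. 175.] 1168 [[505.0, -388.0, 4.0], [537.0, -311.0, 8.0], [606.0, -277.0, 23.0]]
squat_lamp 0.6 [156. 184.] 1592 [[477.0, 31.0, 35.0], [511.0, 65.0, 79.0], [555.0, 110.0, 128.0]]
pad 0.76 [262. 177.] 2477 [[486.0, -192.0, -1.0], [540.0, -137.0, 2.0], [597.0, -81.0, 5.0]]
```

View pics/a.png

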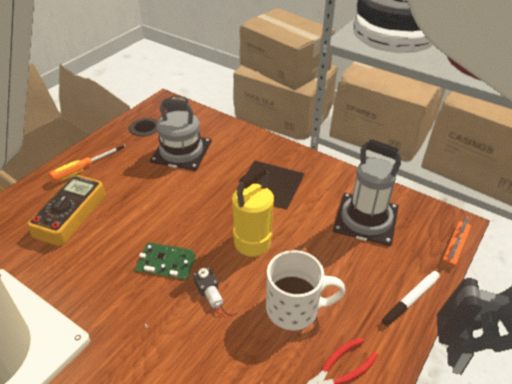

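View pics/b.png

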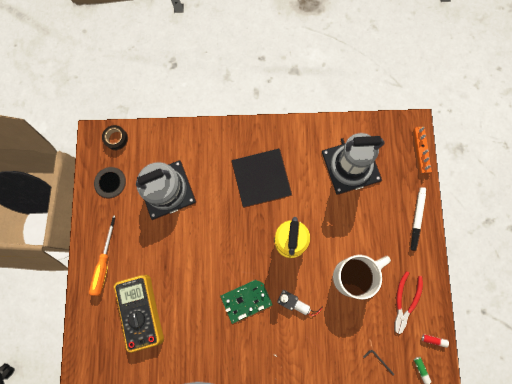

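Both views show three lamp-like things:
- Yellow lamp, standing free: scene (251,211), top (291,237). It is the wrong colour.
- Squat lamp in its dock: scene (177,130), top (160,184). It is short and stout.
- Tall, slim grey lamp in its dock: scene (375,185), top (360,156). This one fits the description, although the scene network ranked the yellow one higher.

I'll confirm it in an enlarged crop and measure the handle and the pad.

Run:
```python
from h import *
out=[]
for n in("scene","top"):
    p=imaging.grab_frame(n);w=pts(p);f=p["frame"]
    c=f[120:260,310:430] if n=="scene" else f[110:215,300:400]
    out.append(cv2.resize(c,(390,455),interpolation=cv2.INTER_CUBIC))
    x,y,z=np.moveaxis(w,-1,0)
    near=(abs(x-560)<60)&(abs(y+333)<60)
    h=near&(z>157); q=w[h]
    r=cv2.minAreaRect(q[:,:2].astype(np.float32)); print(n,"grip",h.sum(),r,np.round(np.percentile(q[:,2],[5,50,95])))
    t=near&(z>163)
    r=cv2.minAreaRect(w[t][:,:2].astype(np.float32)); print("  top",t.sum(),r)
    b=near&(abs(z-123)<3); print("  captop",b.sum(),cv2.minEnclosingCircle(w[b][:,:2].astype(np.float32)))
    rim=near&(abs(z-22)<3); print("  rim",cv2.minEnclosingCircle(w[rim][:,:2].astype(np.float32)))
    g=f.max(2)<70
    pd=g&(x>460)&(x<620)&(y>-220)&(y<-50)&(abs(z-2)<8)
    print("  pad",pd.sum(),cv2.minAreaRect(w[pd][:,:2].astype(np.float32)))
    # mapping of tallest things in corridor
    o=(x>430)&(x<650)&(y>-420)&(y<-50)&(z>30)&~near; print("  others>30:",o.sum())
cv2.imwrite("pics/c.png",np.hstack(out))
from scipy.spatial.transform import Rotation as R
s=sensors.state();print(R.from_rotvec(s["tcp_rot"]).as_matrix().round(3))
```

```text
scene grip 409 ((560.0182495117188, -331.7169494628906), (63.12882995605469, 17.214345932006836), 88.5834732055664) [159. 168. 172.]
  top 305 ((560.0106811523438, -332.023681640625), (57.32019805908203, 17.214345932006836), 88.5834732055664)
  captop 625 ((559.7080078125, -331.77825927734375), 31.17195701599121)
  rim ((558.63818359375, -331.8504638671875), 44.984031677246094)
  pad 8 ((567.3016357421875, -141.14630126953125), (55.70155334472656, 82.66984558105469), 21.54591178894043)
  others>30: 1
top grip 306 ((562.2661743164062, -331.3190612792969), (16.428443908691406, 62.33551025390625), 2.179318428039551) [160. 169. 172.]
  top 262 ((562.2943115234375, -331.5913391113281), (16.357913970947266, 55.748294830322266), 2.3624701499938965)
  captop 437 ((561.8365478515625, -332.0339660644531), 31.294675827026367)
  rim ((560.964111328125, -333.290771484375), 44.77302551269531)
  pad 2355 ((541.0701904296875, -135.9984588623047), (108.92221069335938, 108.1027603149414), 12.70172119140625)
  others>30: 2
[[ 0.932  0.362  0.   ]
 [ 0.362 -0.932 -0.   ]
 [-0.     0.    -1.   ]]
```

View pics/c.png

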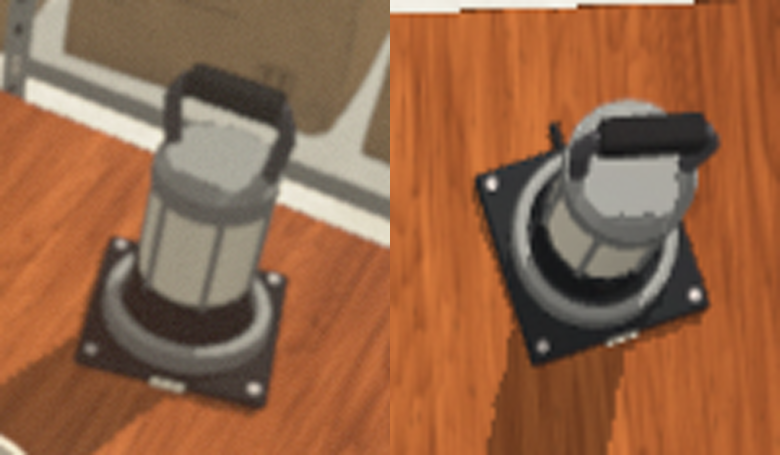

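The crop confirms it: the grey, slim lamp in the dock is the tall one. Its dark grip runs along world y, centred near (561,-332), top at z≈171. I'll pinch along world x and start moving now.

{"method": "drive_tool", "body": {
  "targets": [
    [0.4, -0.1, 0, 0, 0, -0.5],
    [1.0, -0.3, 0, 0, 0, -1.2],
    [1.7, -0.5, 0, 0, 0, -2.0],
    [2.4, -0.7, 0, 0, 0, -2.8],
    [3.1, -0.9, 0, 0, 0, -3.6],
    [3.8, -1.1, 0, 0, 0, -4.4],
    [4.5, -1.3, 0, 0, 0, -5.1],
    [5.0, -1.4, 0, 0, 0, -5.7]
  ],
  "claw": 1
}}

```text
t: 1.27
tool_pos: [394.2, -456.2, 404.8]
tcp_rot: [-2.778, -1.468, -0.001]
ft_force: [0.4, -0.4, -0.8]
gripper_width: 1.0
```

```bash
cat >> h.py <<'E'
from scipy.spatial.transform import Rotation as R
def togo(goal,yaxis):
    "units to go to TCP goal with tool down and y axis given"
    s=sensors.state();M=R.from_rotvec(s["tcp_rot"])
    y=np.array(yaxis,float);z=np.array([0,0,-1.]);y/=np.linalg.norm(y);G=R.from_matrix(np.stack([np.cross(y,z),y,z],1))
    print("t",round(s["t"],2),"pos",s["tool_pos"].round(1),"F",s["ft_force"].round(1),"w",round(s["gripper_width"],3))
    print("go",(M.inv().apply(np.array(goal)-s["tool_pos"])/40).round(2),(np.degrees((M.inv()*G).as_rotvec())/6).round(2),"j",s["joint_positions"].round(2))
E
python3 -c "
from h import *
togo([561,-332,404],[1,0,0])"
```

```text
t 1.27 pos [ 394.2 -456.2  404.8] F [ 0.4 -0.4 -0.8] w 1.0
go [4.92 1.7  0.02] [ 0.   -0.   -5.72] j [-0.88  0.39  1.68  0.    1.07 -0.28]
```

{"method": "drive_tool", "body": {
  "targets": [
    [0.5, 0.2, 0, 0, 0, -0.6],
    [1.2, 0.4, 0, 0, 0, -1.4],
    [2.0, 0.7, 0, 0, 0, -2.3],
    [2.8, 1.0, 0, 0, 0, -3.3],
    [3.6, 1.25, 0, 0, 0, -4.2],
    [4.4, 1.5, 0, 0, 0, -5.1],
    [4.9, 1.7, 0, 0, 0, -5.7],
    [4.9, 1.7, 0, 0, 0, -5.7]
  ]
}}

```text
t: 1.93
tool_pos: [562.8, -332.3, 404.8]
tcp_rot: [2.22, 2.221, 0.002]
ft_force: [0.4, 0.2, -0.9]
gripper_width: 1.001
```

Run:
```python
from h import *
togo([561,-332,318],[1,0,0])
s=sensors.state();p=imaging.grab_frame("wrist");K=np.array(p["intrinsics"]);z=p["range_z"].astype(float)
v,u=np.mgrid[:384,:512];a=(u-K[0,2])/K[0,0];b=(v-K[1,2])/K[1,1];r=np.hypot(a,b)+1e-9;t=np.tan(np.minimum(r,1.5))/r
c=np.stack([a*t*z,-b*t*z,-z,np.ones_like(z)],-1)
M=np.eye(4);M[:3,:3]=R.from_rotvec(s["tcp_rot"]).as_matrix();M[:3,3]=s["tool_pos"]
w=(c@(M@np.array(p["hand_eye"])).T)[...,:3];w[(z<=0)|(r>1.4)]=np.nan
x,y,zz=np.moveaxis(w,-1,0)
g=(abs(x-561)<50)&(abs(y+332)<50)
for lo,hi in((157,175),(163,175)):
    m=g&(zz>lo)&(zz<hi);print(lo,m.sum(),cv2.minAreaRect(w[m][:,:2].astype(np.float32)) if m.sum()>3 else 0)
m=g&(abs(zz-123)<4);print("cap",m.sum(),cv2.minEnclosingCircle(w[m][:,:2].astype(np.float32)) if m.sum() else 0)
cv2.imwrite("pics/d.png",p["frame"])
```

```text
t 1.93 pos [ 562.8 -332.3  404.8] F [ 0.4  0.2 -0.9] w 1.001
go [ 0.01 -0.05  2.17] [ 0.02 -0.    0.01] j [-0.55  0.46  1.56  0.    1.11 -0.55]
157 1493 ((562.9400024414062, -331.59283447265625), (16.079814910888672, 59.010372161865234), 1.4127522706985474)
163 1418 ((562.9633178710938, -332.53802490234375), (16.079814910888672, 57.11939239501953), 1.4127522706985474)
cap 2140 ((563.046142578125, -333.32659912109375), 30.93923568725586)
```

View pics/d.png

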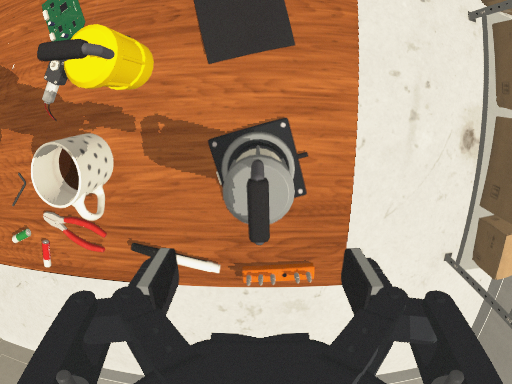

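The wrist view shows the grip midway between the fingers, at pixel (258,210), measured at (563,-332.5). The tool is within 1 mm of that, so I'll descend straight down.

{"method": "drive_tool", "body": {
  "targets": [
    [0, 0, 0.2, 0, 0, -0.1],
    [0, 0, 0.6, 0, 0, -0.2],
    [0, 0, 1.0, 0, 0, -0.2],
    [0, 0, 1.4, 0, 0, -0.2],
    [0, 0, 1.7, 0, 0, -0.2],
    [0, 0, 1.95, 0, 0, -0.2],
    [0, 0, 2.1, 0, 0, -0.2],
    [0, 0, 2.15, 0, 0, -0.2]
  ]
}}

```text
t: 2.65
tool_pos: [559.2, -335.3, 317.5]
tcp_rot: [-2.205, -2.236, 0.001]
ft_force: [0.3, 0.2, 0.4]
gripper_width: 0.997
```

{"method": "drive_tool", "body": {
  "targets": [
    [0, 0, 0, 0, 0, 0],
    [0, 0, 0, 0, 0, 0],
    [0, 0, 0, 0, 0, 0],
    [0, 0, 0, 0, 0, 0],
    [0, 0, 0, 0, 0, 0],
    [0, 0, 0, 0, 0, 0],
    [0, 0, 0, 0, 0, 0],
    [0, 0, 0, 0, 0, 0]
  ],
  "claw": -1,
  "grip_force": 50
}}

```text
t: 3.32
tool_pos: [560.2, -335.1, 319.3]
tcp_rot: [2.204, 2.237, 0.001]
ft_force: [1.7, -0.1, 2.6]
gripper_width: 0.175
```

{"method": "drive_tool", "body": {
  "targets": [
    [0, 0, 0, 0, 0, 0],
    [0, 0, 0, 0, 0, 0],
    [0, 0, 0, 0, 0, 0],
    [0, 0, 0, 0, 0, 0],
    [0, 0, 0, 0, 0, 0],
    [0, 0, 0, 0, 0, 0]
  ]
}}

```text
t: 3.82
tool_pos: [560.1, -335.1, 319.3]
tcp_rot: [2.204, 2.237, 0.001]
ft_force: [1.4, 0.1, 5.1]
gripper_width: 0.177
```

The fingers hold the 16 mm grip (width reading 0.177, about 15 mm). I'll lift it slowly.

{"method": "drive_tool", "body": {
  "targets": [
    [0, 0, -0.05, 0, 0, 0],
    [0, 0, -0.15, 0, 0, 0],
    [0, 0, -0.3, 0, 0, 0],
    [0, 0, -0.5, 0, 0, 0],
    [0, 0, -0.7, 0, 0, 0],
    [0, 0, -0.9, 0, 0, 0],
    [0, 0, -1.05, 0, 0, 0],
    [0, 0, -1.1, 0, 0, 0]
  ]
}}

```text
t: 4.48
tool_pos: [560.1, -335.2, 364.5]
tcp_rot: [2.203, 2.236, 0.001]
ft_force: [0.7, 0.1, -3.1]
gripper_width: 0.177
```

{"method": "drive_tool", "body": {
  "targets": [
    [0, 0, -0.1, 0, 0, 0],
    [0, 0, -0.25, 0, 0, 0],
    [0, 0, -0.45, 0, 0, 0],
    [0, 0, -0.6, 0, 0, 0],
    [0, 0, -0.7, 0, 0, 0],
    [0, 0, -0.7, 0, 0, 0]
  ]
}}

```text
t: 4.98
tool_pos: [560.1, -335.2, 392.1]
tcp_rot: [2.204, 2.236, 0.001]
ft_force: [0.4, 0.3, -3.7]
gripper_width: 0.178
```

Run:
```python
from h import *
togo([541,-136,395],[1,0,0]); s=sensors.state()
out=[]
for n in("scene","top"):
    p=imaging.grab_frame(n);w=pts(p);f=p["frame"]
    out.append(f[90:330,230:470] if n=="scene" else f[90:330,220:460])
    x,y,z=np.moveaxis(w,-1,0);tx,ty,_=s["tool_pos"]
    near=(np.hypot(x-tx,y-ty)<45)
    for a in range(30,190,20):
        m=near&(z>=a)&(z<a+20)
        if m.sum()>20: print(n,a,m.sum(),np.round(np.percentile(w[m],[2,98],axis=0)[:,:2]).tolist())
    print("zmin",np.nanmin(z[near&(z>30)]))
    b=f.max(2)<70;pd=b&(x>460)&(x<620)&(y>-220)&(y<-50)&(abs(z-2)<8)
    if n=="top":print("pad",pd.sum(),cv2.minAreaRect(w[pd][:,:2].astype(np.float32)))
cv2.imwrite("pics/e.png",cv2.resize(np.hstack(out),(800,400)))
```

```text
t 4.98 pos [ 560.1 -335.2  392.1] F [ 0.4  0.3 -3.7] w 0.178
go [ 4.99 -0.4  -0.08] [0.02 0.01 0.14] j [-0.56  0.48  1.58 -0.    1.09 -0.57]
scene 70 114 [[528.0, -363.0], [557.0, -306.0]]
scene 90 326 [[527.0, -363.0], [560.0, -305.0]]
scene 110 433 [[526.0, -364.0], [559.0, -301.0]]
scene 130 380 [[530.0, -363.0], [560.0, -300.0]]
scene 150 407 [[530.0, -364.0], [561.0, -304.0]]
scene 170 380 [[527.0, -364.0], [559.0, -306.0]]
zmin 79.83789080811061
zmin 507.2824929535423
pad 0 ((0.0, 0.0), (0.0, 0.0), 0.0)
```

View pics/e.png

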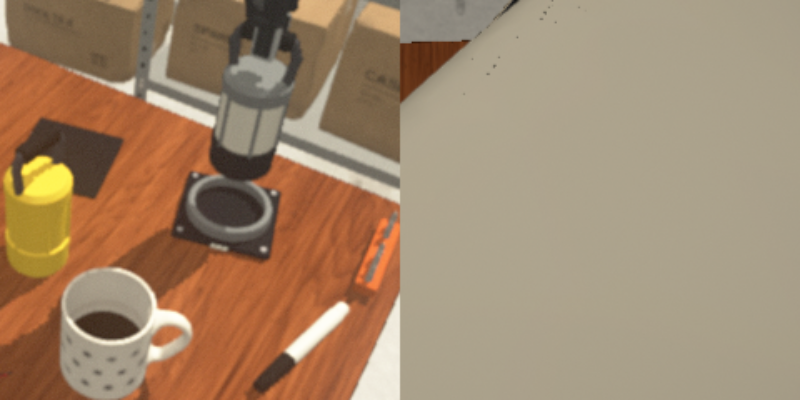

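The scene view shows the lamp upright at (255,115) in the picture, clear of the collar with its underside at z≈80. The arm blocks the top camera. I'll carry it gently to the pad.

{"method": "drive_tool", "body": {
  "targets": [
    [0.05, 0, 0, 0, 0, 0],
    [0.2, 0, 0, 0, 0, 0],
    [0.4, 0, 0, 0, 0, 0],
    [0.7, -0.05, 0, 0, 0, 0],
    [1.0, -0.1, 0, 0, 0, 0],
    [1.4, -0.15, 0, 0, 0, 0],
    [1.8, -0.2, 0, 0, 0, 0],
    [2.2, -0.25, 0, 0, 0, 0]
  ]
}}

```text
t: 5.75
tool_pos: [548.0, -245.1, 390.8]
tcp_rot: [-2.204, -2.238, -0.0]
ft_force: [0.4, -0.0, -3.4]
gripper_width: 0.179
```

{"method": "drive_tool", "body": {
  "targets": [
    [0.4, -0.05, 0, 0, 0, 0],
    [0.8, -0.1, 0, 0, 0, 0],
    [1.2, -0.12, 0, 0, 0, 0],
    [1.6, -0.15, 0, 0, 0, 0],
    [1.95, -0.18, 0, 0, 0, 0],
    [2.3, -0.2, 0, 0, 0, 0],
    [2.5, -0.2, 0, 0, 0, 0],
    [2.6, -0.2, 0, 0, 0, 0]
  ]
}}

```text
t: 6.42
tool_pos: [538.9, -141.9, 390.8]
tcp_rot: [-2.204, -2.239, -0.0]
ft_force: [-0.9, -0.8, -5.3]
gripper_width: 0.18
```

{"method": "drive_tool", "body": {
  "targets": [
    [0.05, 0, 0, 0, 0, 0],
    [0.1, 0, 0, 0, 0, 0],
    [0.1, 0, 0, 0, 0, 0],
    [0.1, 0, 0, 0, 0, 0],
    [0.1, 0, 0, 0, 0, 0],
    [0.1, 0, 0, 0, 0, 0]
  ]
}}

```text
t: 6.92
tool_pos: [538.9, -139.7, 390.7]
tcp_rot: [2.206, 2.237, -0.0]
ft_force: [0.0, 0.1, -4.1]
gripper_width: 0.178
```

Run:
```python
from h import *
togo([541,-138,314.3],[1,0,0]); s=sensors.state()
p=imaging.grab_frame("scene");w=pts(p);f=p["frame"]
x,y,z=np.moveaxis(w,-1,0);tx,ty,_=s["tool_pos"]
near=(np.hypot(x-tx,y-ty)<45)
for a in range(30,190,20):
    m=near&(z>=a)&(z<a+20)
    if m.sum()>20: print(a,m.sum(),np.round(np.percentile(w[m],[2,98],axis=0)[:,:2]).tolist())
print("zmin",np.nanmin(z[near&(z>30)]))
cv2.imwrite("pics/f.png",cv2.resize(f[60:260,180:430],(750,600)))
```

```text
t 6.92 pos [ 538.9 -139.7  390.7] F [ 0.   0.1 -4.1] w 0.178
go [0.04 0.05 1.91] [-0.    0.    0.13] j [-0.28  0.34  1.79 -0.    1.01 -0.29]
70 115 [[507.0, -167.0], [544.0, -117.0]]
90 271 [[505.0, -168.0], [547.0, -116.0]]
110 358 [[503.0, -168.0], [549.0, -111.0]]
130 304 [[508.0, -168.0], [540.0, -121.0]]
150 322 [[508.0, -168.0], [540.0, -121.0]]
170 358 [[505.0, -169.0], [549.0, -112.0]]
zmin 79.5897959225764
```

View pics/f.png

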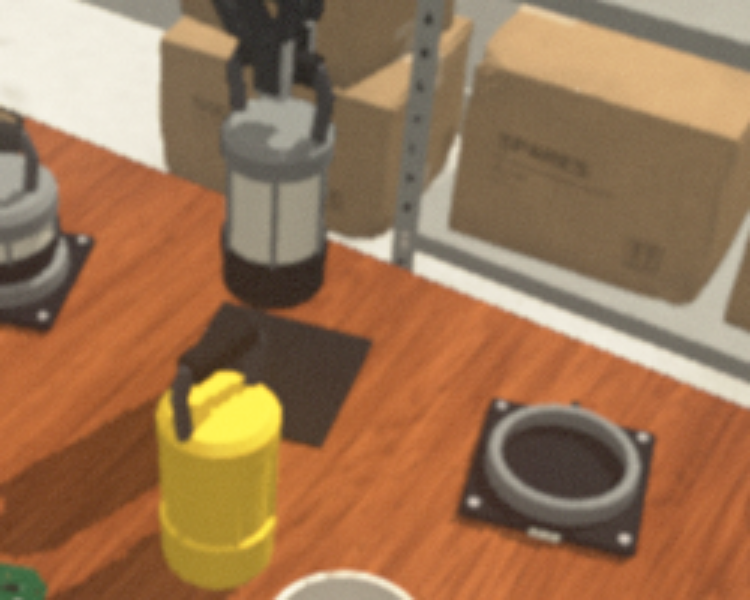

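The lamp hangs upright over the pad, its centre near (538,-137) against the pad's (541,-136). I'll lower it, slowly at the end.

{"method": "drive_tool", "body": {
  "targets": [
    [0, 0.05, 0.1, 0, 0, 0],
    [0, 0.05, 0.3, 0, 0, 0],
    [0, 0.05, 0.6, 0, 0, 0],
    [0, 0.05, 0.9, 0, 0, 0],
    [0, 0.05, 1.2, 0, 0, 0],
    [0, 0.05, 1.45, 0, 0, 0],
    [0, 0.05, 1.6, 0, 0, 0],
    [0, 0.05, 1.7, 0, 0, 0]
  ]
}}

```text
t: 7.63
tool_pos: [540.6, -139.1, 321.2]
tcp_rot: [-2.204, -2.236, 0.002]
ft_force: [0.7, 0.0, -4.9]
gripper_width: 0.181
```

{"method": "drive_tool", "body": {
  "targets": [
    [0, 0, 0.03, 0, 0, 0],
    [0, 0, 0.06, 0, 0, 0],
    [0, 0, 0.09, 0, 0, 0],
    [0, 0, 0.11, 0, 0, 0],
    [0, 0, 0.13, 0, 0, 0],
    [0, 0, 0.15, 0, 0, 0],
    [0, 0, 0.15, 0, 0, 0],
    [0, 0, 0.15, 0, 0, 0]
  ]
}}

```text
t: 8.3
tool_pos: [540.9, -139.2, 316.8]
tcp_rot: [2.205, 2.238, 0.0]
ft_force: [0.6, -1.0, -2.9]
gripper_width: 0.176
```

{"method": "drive_tool", "body": {
  "targets": [
    [0, 0, 0.02, 0, 0, 0],
    [0, 0, 0.04, 0, 0, 0],
    [0, 0, 0.04, 0, 0, 0],
    [0, 0, 0.04, 0, 0, 0]
  ]
}}

```text
t: 8.63
tool_pos: [540.9, -139.2, 315.1]
tcp_rot: [-2.205, -2.238, 0.0]
ft_force: [0.4, -0.5, -4.8]
gripper_width: 0.18
```

{"method": "drive_tool", "body": {
  "targets": [
    [0, 0, 0.01, 0, 0, 0],
    [0, 0, 0.02, 0, 0, 0],
    [0, 0, 0.02, 0, 0, 0],
    [0, 0, 0.02, 0, 0, 0]
  ]
}}

```text
t: 8.97
tool_pos: [540.9, -139.2, 314.3]
tcp_rot: [-2.205, -2.238, 0.0]
ft_force: [0.8, -0.2, -4.2]
gripper_width: 0.18
```

No contact yet; the force is still about -4 N. I'll go on in sub-millimetre steps.

{"method": "drive_tool", "body": {
  "targets": [
    [0, 0, 0.01, 0, 0, 0],
    [0, 0, 0.02, 0, 0, 0],
    [0, 0, 0.02, 0, 0, 0],
    [0, 0, 0.02, 0, 0, 0]
  ]
}}

```text
t: 9.3
tool_pos: [541.2, -139.3, 314.1]
tcp_rot: [2.204, 2.237, 0.001]
ft_force: [0.5, 0.5, 2.6]
gripper_width: 0.178
```

{"method": "drive_tool", "body": {
  "targets": [
    [0, 0, 0.01, 0, 0, 0],
    [0, 0, 0.02, 0, 0, 0],
    [0, 0, 0.02, 0, 0, 0],
    [0, 0, 0.02, 0, 0, 0]
  ]
}}

```text
t: 9.63
tool_pos: [541.5, -139.3, 314.0]
tcp_rot: [2.204, 2.236, 0.002]
ft_force: [-0.4, 1.7, 10.1]
gripper_width: 0.179
```

Contact: the vertical force has changed from -4 N to +10 N. I'll ease the preload off and open.

{"method": "drive_tool", "body": {
  "targets": [
    [0, 0, -0.02, 0, 0, 0],
    [0, 0, -0.02, 0, 0, 0],
    [0, 0, -0.02, 0, 0, 0],
    [0, 0, -0.02, 0, 0, 0]
  ]
}}

```text
t: 9.97
tool_pos: [541.3, -139.3, 314.1]
tcp_rot: [2.204, 2.237, 0.001]
ft_force: [0.1, 1.2, 5.6]
gripper_width: 0.174
```

{"method": "drive_tool", "body": {
  "targets": [
    [0, 0, 0, 0, 0, 0],
    [0, 0, 0, 0, 0, 0],
    [0, 0, 0, 0, 0, 0],
    [0, 0, 0, 0, 0, 0],
    [0, 0, 0, 0, 0, 0],
    [0, 0, 0, 0, 0, 0],
    [0, 0, 0, 0, 0, 0],
    [0, 0, 0, 0, 0, 0]
  ],
  "claw": 1
}}

```text
t: 10.63
tool_pos: [540.9, -139.2, 313.5]
tcp_rot: [-2.205, -2.238, 0.0]
ft_force: [0.0, 0.4, 0.4]
gripper_width: 0.997
```

{"method": "drive_tool", "body": {
  "targets": [
    [0, 0, 0, 0, 0, 0],
    [0, 0, -0.1, 0, 0, 0],
    [0, 0, -0.3, 0, 0, 0],
    [0, 0, -0.6, 0, 0, 0],
    [0, 0, -1.0, 0, 0, 0],
    [0, 0, -1.5, 0, 0, 0],
    [0, 0, -2.0, 0, 0, 0],
    [0, 0, -2.5, 0, 0, 0]
  ]
}}

```text
t: 11.3
tool_pos: [540.8, -139.2, 415.8]
tcp_rot: [2.204, 2.237, 0.001]
ft_force: [0.3, -0.4, 0.6]
gripper_width: 1.0
```

{"method": "drive_tool", "body": {
  "targets": [
    [-0.4, 0, 0, 0, 0, 0],
    [-1.1, 0, 0, 0, 0, 0],
    [-1.9, 0, 0, 0, 0, 0],
    [-2.7, 0, 0, 0, 0, 0],
    [-3.5, 0, 0, 0, 0, 0],
    [-4.3, 0, 0, 0, 0, 0],
    [-5.0, 0, 0, 0, 0, 0],
    [-5.4, 0, 0, 0, 0, 0]
  ]
}}

```text
t: 11.97
tool_pos: [543.8, -358.0, 415.0]
tcp_rot: [2.205, 2.234, -0.0]
ft_force: [0.0, 0.1, 0.0]
gripper_width: 0.997
```

{"method": "drive_tool", "body": {
  "targets": [
    [-0.3, 0, 0, 0, 0, 0],
    [-0.3, 0, 0, 0, 0, 0],
    [-0.3, 0, 0, 0, 0, 0],
    [-0.3, 0, 0, 0, 0, 0]
  ]
}}

```text
t: 12.3
tool_pos: [544.3, -365.9, 413.6]
tcp_rot: [-2.203, -2.238, -0.0]
ft_force: [-0.3, 1.0, 0.2]
gripper_width: 1.0
```

Run:
```python
from h import *
out=[]
for n in("scene","top"):
    p=imaging.grab_frame(n);w=pts(p);f=p["frame"]
    out.append(cv2.resize(f[80:280,130:330],(400,400)))
    x,y,z=np.moveaxis(w,-1,0)
    near=(np.hypot(x-541,y+137)<60)
    for lo,hi in((114,122),(158,172),(25,112)):
        m=near&(z>lo)&(z<hi)
        if m.sum()>5: print(n,lo,m.sum(),cv2.minEnclosingCircle(w[m][:,:2].astype(np.float32)),np.percentile(w[m],[2,50,98],axis=0).round(0).tolist())
    m=near&(abs(z-118)<3);q=w[m];print("cap tilt a,b:",np.linalg.lstsq(np.c_[q[:,:2]-[541,-137],np.ones(len(q))],q[:,2],rcond=None)[0].round(3))
    s=(np.hypot(x-512,y-67)<50)&(z>105);print("squat grip",np.percentile(w[s],[2,50,98],axis=0).round(0).tolist() if s.sum() else None)
    b=(f.max(2)<70)&(x>460)&(x<620)&(y>-220)&(y<-50)&(abs(z-2)<5)
    if b.sum():print("pad",b.sum(),cv2.minAreaRect(w[b][:,:2].astype(np.float32)))
cv2.imwrite("pics/g.png",np.hstack(out))
```

```text
scene 114 523 ((539.4951171875, -137.0067138671875), 31.996313095092773) [[512.0, -165.0, 114.0], [535.0, -137.0, 118.0], [565.0, -110.0, 121.0]]
scene 158 236 ((539.5831298828125, -136.93942260742188), 28.374601364135742) [[532.0, -163.0, 158.0], [536.0, -139.0, 165.0], [547.0, -112.0, 168.0]]
scene 25 950 ((538.3050537109375, -138.2472686767578), 33.489990234375) [[508.0, -168.0, 28.0], [519.0, -156.0, 77.0], [550.0, -120.0, 111.0]]
cap tilt a,b: [2.00000e-02 6.00000e-03 1.18094e+02]
squat grip [[502.0, 45.0, 106.0], [514.0, 70.0, 123.0], [530.0, 101.0, 130.0]]
pad 43 ((550.4161376953125, -137.1752166748047), (71.08238220214844, 100.50506591796875), 19.904048919677734)
top 114 452 ((541.724853515625, -136.7389373779297), 31.525650024414062) [[513.0, -163.0, 114.0], [532.0, -137.0, 117.0], [569.0, -111.0, 120.0]]
top 158 261 ((542.3217163085938, -136.69422912597656), 28.31515884399414) [[534.0, -163.0, 159.0], [541.0, -138.0, 165.0], [550.0, -111.0, 167.0]]
top 25 148 ((542.7321166992188, -136.0382843017578), 33.31853103637695) [[510.0, -169.0, 30.0], [515.0, -124.0, 75.0], [571.0, -106.0, 112.0]]
cap tilt a,b: [ 1.00000e-02 -2.00000e-03  1.17327e+02]
squat grip [[504.0, 43.0, 109.0], [518.0, 71.0, 126.0], [532.0, 99.0, 129.0]]
pad 548 ((546.5842895507812, -134.4447479248047), (101.04908752441406, 111.88961791992188), 13.526387214660645)
```

View pics/g.png

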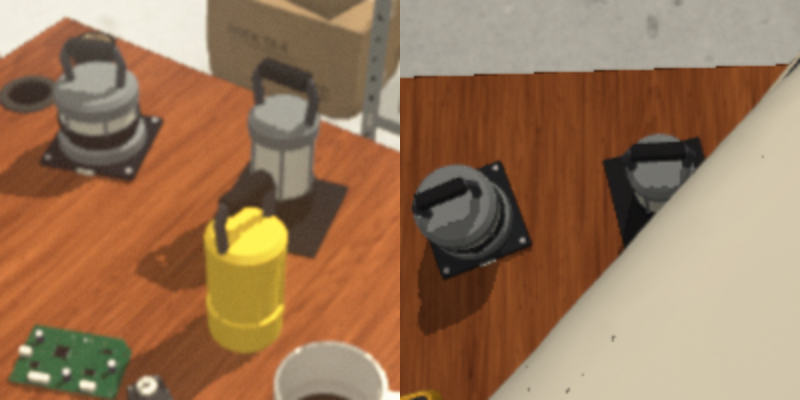

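The lamp stands upright at about (541,-137), within 2 mm of the pad centre measured earlier. Its cap is at z≈118 as expected, level to within about 1°. The squat lamp is still seated on its dock and the gripper is well clear, so I'll hand in.

```bash
python3 -c "
from h import *
print(env.finish_job())"
```

```text
the job is handed in; nothing more can be done
None
```

The tall lamp is out of its dock and standing upright on the rubber pad, and I've handed the job in at about 12.5 s. I pinched the grey lamp by its handle, lifted it 73 mm and carried it over level. I lowered it in sub-millimetre steps until I felt contact (about 10 N), then let go and moved the gripper clear.

**Last checks:**
- **Placement:** the lamp is at about (541, -137). The pad centre, measured before the move, is (541, -136), so there is over 20 mm of pad all round the foot. Cap height is about 118 mm as expected, and the cap is level to within about 1°.
- **Squat lamp:** it still looks seated on its own dock, with its top at about 129 mm.

**What disagreed:**
- **Lamp choice:** in the scene picture the network ranked the yellow lamp above the right one. I chose by colour, dock and shape instead.
- **Pad re-measurement:** in the last pictures the lamp and arm partly hid the pad, so those measurements came out a few mm off and I relied on the earlier one.
- **Camera offset:** the cameras differ by 2–3 mm in x.

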